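# Clip the food tub shut on the bar and set it on the trivet

## Task

Close the clip-lock tub of leftovers by pushing each of its two end clips fully shut against the bent steel bar on the counter: first the broad clip, then turn the tub round and do the narrow one. Then stand the tub upright in the middle of the round trivet and let go. Leave the jar, the caddy and the mug where they are, and do not tip the tub over.

Things in the scene. Friction and masses are not known exactly. Their poses are not given: they have to be found in the camera images.
- tub: white plastic food tub with a grey lid (closed, part of the tub): a solid block 110 mm long (its x), 60 mm wide (its y), 72 mm high, about 0.35 kg, loose on the counter. Origin: centre of its underside, z up. The broad clip is on the end face at +x, the narrow clip on the end face at -x. Its long sides (60 mm apart) are plain and can be gripped from above.
- broad_clip (a joint): broad grey flap clip (50 mm wide, 36 mm long, 4 mm thick) on the tub's +x end; level hinge 57 mm from the tub's middle, 63 mm above its underside. 0 = shut, hanging flat (outer face 59 mm from the tub's middle); grows in rad as its lower edge swings out, at most 0.95; starts at 0.6 to 0.85. Stiff hinge (0.04 N m: 3 to 4 N at the bar's height), stays where left.
- narrow_clip (a joint): narrow grey flap clip (18 mm wide, otherwise the same as the broad one) on the tub's -x end. 0 = shut; grows in rad as its lower edge swings out, at most 0.95; starts open at 0.6 to 0.85.
- broad_clip_tip (a point): middle of the broad clip's lower (free) edge
- narrow_clip_tip (a point): middle of the narrow clip's lower (free) edge
- bar: bent steel bar fixed to the counter: 12 mm round rod bent to a low bridge, legs 170 mm apart (along its y), level rod's centre line 48 mm above the counter, feet 32 mm across, 5 mm high. Origin: on the counter under the rod's middle; x is level, square to the rod, away from the robot (within 0.45 rad of world x). Its robot side is free. Pushed against the rod, a clip folds shut.
- trivet: round red silicone trivet stuck to the counter, 170 mm across, 8 mm thick, flat top. Origin: centre of its underside.
- jar: bystander: glass jar with lever clasp, 90 mm across, 152 mm high. Origin: centre of its underside.
- caddy: bystander: open black plastic countertop caddy with clamp-on rim, about 154 by 204 mm (x, y) and 134 mm high. Origin: centre of its underside.
- mug: bystander: white mug, 80 mm across, 90 mm high, behind the bar. Origin: centre of its underside.
Things that resemble listed ones, but are neither listed nor needed, are in the scene too. Of the things that look like the bar, take the one that is farthest to the robot's left at the start. There is more than one size of the trivet; the one meant has the size given above.

How it is judged:
On the way, in this order (a step that is already met when the one before it is completed fails the run):
1. the broad clip is pressed shut (under 0.15 rad) against the bar, the narrow one still open (over 0.4 rad) (value of joint broad_clip below 0.15 rad and value of joint narrow_clip above 0.4 rad and contact force between tub and bar above 1 N and x of bar in the frame of tub above 0.05 m).
2. turned round, the narrow clip is pressed shut (under 0.15 rad) against the bar, the broad one still shut (value of joint each of broad_clip, narrow_clip below 0.15 rad and contact force between tub and bar above 1 N and x of bar in the frame of tub below -0.05 m).
At the end, for the whole second after the job is handed in: The tub stands upright (within 0.06 rad) and still on the trivet, its middle within 25 mm of the trivet's, with both clips shut (under 0.15 rad) (value of joint each of broad_clip, narrow_clip below 0.15 rad and horizontal distance between tub and trivet below 0.025 m and z of tub in the frame of trivet between 0.005 and 0.011 m and angle between tub's own z axis and vertical below 0.06 rad and linear speed of tub below 0.02 m/s); the robot touches nothing.
It fails at once if the tub is tipped by more than 0.6 rad (angle between tub's own z axis and vertical above 0.6 rad).
It fails at once if the jar, the caddy or the mug is moved by more than 30 mm (distance of any of jar, caddy, mug from where it was at the start of the episode above 0.03 m).
It also fails if it takes over 58 s, if anything falls off the work surface, if the arm or the gripper's body presses on something with over 40 N, if the wrist force passes 120 N, or if a joint passes its speed limit or range.

## Robot

A 7-joint arm with a two-finger parallel gripper is mounted at the origin on the work surface. World frame = base frame: x ahead of the robot, y to its left, z up, the work surface at z = 0. Lengths are in m, angles in rad, forces in N, time in s.
With the tool pointing down it reaches from about 0.4 to 0.85 m from the base axis. Payload 10.4 kg.
Tool frame: the origin (TCP) lies midway between the tips of the shut fingers; the grasp point (between the pads) lies 19 mm behind it; z points along the fingers, y is the line along which they close (so a half turn about z gives the same grasp; the last joint's range is limited). The gripper opens to 87 mm and grips with 3 to 60 N. Pads are 19 mm wide; open, the fingers measure 117 mm over their backs; the gripper's body (75 mm by 190 mm) begins 51 mm behind the grasp point.
Start: joints at [1.141, 0.332, -0.065, 1.46, 0.022, 1.35, -0.088], TCP at [0.247, -0.574, 0.223] pointing down, gripper open.
Joint ranges: [-2.6, 2.6], [-0.5, 2.12], [-1.47, 1.34], [0.16, 2.42], [-1.27, 4.41], [0.06, 2.06], [-2.6, 2.6]. Speed limits (rad/s): [2.22, 2.22, 2.79, 2.79, 3.14, 3.14, 3.14].

## Interface

Orientations are given as a unit quaternion [x, y, z, w].
In Python, from bench import sensors, eyes, order gives the robot as it stands.
- The arm moves only by the tool arm_command, never from a script. Its argument "steps" is a list of rows, each an object with "rot": the turn, a rotation vector about the world's x, y, z in degrees, a list of three; "slide": the shift along the world's x, y, z in m, a list of three; "grip": the opening, from 0 (shut) to 1 (fully open). A call has exactly 8 rows; each row shifts and turns the commanded pose from where the row before left it; what a row does not reach is not made up. A row lasts 1/8 s, in which the tool goes at most 62.5 mm and 10.7 degrees, less where a joint would pass 70% of its speed; a pose out of reach is approached as far as the arm can. A call with a gripper value outside its range is refused whole. The fingers move at their own pace and stop on an object; "newtons" is the grip in N (left out, the last holds). Time passes only in rows, so rows that do not move let the fingers close, or fill a call up. It gives the time, the measured TCP pose, the force, the opening and the grip force at its end, in the units of the state.
- sensors.read_state(): the state, without advancing time (a new reading comes with each control period).
- eyes.camera(name): name is "scene" or "top"; returns a dict with "pixels" (384x512x3 uint8, red, green, blue), "intrinsics" (3x3 intrinsics, pixels), "pose" (4x4, takes a point from camera to world coordinates). Camera axes: x right, y down, z forward; pixel columns grow to the right and rows downward; lengths in m; the calibration is good to about 2 mm. A picture is of the moment at which its call begins. There is no depth.
- order.close_job(): hands the job in; it is judged then, once.
Trained networks look in a picture, given as the dict that the camera call returned (one of the last four; its "shot" number tells which), for a name from the list of things; names that differ only in an ending like _2 or _b are one class to them, and where a whole thing is asked for, a point or a joint stands for the part that bears it (a point fixed in the world has none). Each returns a list of dicts, best first, with "conf" (0 to 1); they miss things now and then, are a little off and sometimes report something else, mostly with a low value. They report only what shows in the picture. A call takes as long as a camera call. They do not tell look-alikes from the thing itself.
- eyes.look_for(name, picture): "bbox" ([left, top, right, bottom] in pixels, round what is visible of it).
The state is a dict: "time": time; "joint_positions": joint angles; "joint_vel": joint speeds; "joint_torque": joint torques, N m; "ee_pos": TCP position; "eef_rot": TCP orientation; "ft_force": force on the tool from outside, world axes, zero at the start; "torque": the same for the moment, N m; "width": finger opening in m; "grip_force": force on a finger pad.
Only numpy, scipy, OpenCV 4.12 (cv2) and the standard library are available. Lean on these libraries where they do the work, as an engineer would, in place of code of your own. Each camera call takes 0.05 s, during which the arm holds its last target. There are 200 camera calls.

## Working session

There is one attempt and no reset: what is moved stays moved. The work goes in short steps, Python scripts to look and compute and a tool call to move; the robot and the scene stay as the last step left them, time stands still between calls to the robot, and variables do not carry over. Pictures are saved under pics/ and viewed, at most 10 in all, crops included, and the job is handed in when it is done.

Besides the shell and the picture viewer there is one more tool, called after "Call:" in YAML: its name, and indented under it one key for each argument. arm_command: Moves the arm, as the interface text tells. Its arguments: {"type":"object","properties":{"steps":{"type":"array","items":{"type":"object","properties":{"rot":{"type":"array","items":{"type":"number"}},"slide":{"type":"array","items":{"type":"number"}},"grip":{"type":"number"}}}},"newtons":{"type":"number"}},"required":["steps"]}

```bash
mkdir -p pics
cat > h.py <<'E'
import numpy as np, cv2
from bench import sensors, eyes, order
def snap(n,tag=None):
    p=eyes.camera(n)
    if tag: cv2.imwrite(f'pics/{tag}.png',p['pixels'][:,:,::-1])
    return p
def ray(p,uv,z):
    K=np.array(p['intrinsics']);T=np.array(p['pose'])
    d=T[:3,:3]@np.linalg.inv(K)@[uv[0],uv[1],1]; o=T[:3,3]
    return (o+d*(z-o[2])/d[2]).round(4)
def proj(p,X):
    K=np.array(p['intrinsics']);T=np.array(p['pose'])
    q=K@(T[:3,:3].T@(np.array(X)-T[:3,3])); return (q[:2]/q[2]).round(1)
E
python3 - <<'E'
from h import *
for c in('scene','top'):
    p=snap(c,c+'0'); print(c,np.array(p['pose']).round(3).tolist(),np.array(p['intrinsics']).round(0).tolist())
    for n in('tub','broad_clip','narrow_clip','broad_clip_tip','bar','trivet','jar','caddy','mug'):
        for r in eyes.look_for(n,p): print(n,[round(float(v)) for v in r['bbox']],round(r['conf'],2))
print(sensors.read_state())
E
```

```text
scene [[0.2, 0.832, -0.517, 1.08], [0.98, -0.169, 0.107, -0.151], [0.001, -0.528, -0.849, 0.999], [0.0, 0.0, 0.0, 1.0]] [[379.0, 0.0, 254.0], [0.0, 379.0, 195.0], [0.0, 0.0, 1.0]]
tub [335, 138, 362, 181] 0.73
broad_clip [339, 167, 357, 184] 0.62
broad_clip_tip [339, 167, 359, 181] 0.58
bar [149, 130, 206, 158] 0.92
bar [255, 228, 326, 253] 0.88
trivet [91, 185, 132, 224] 0.63
trivet [147, 184, 203, 236] 0.59
jar [382, 190, 433, 237] 0.67
caddy [89, 230, 182, 314] 0.72
mug [253, 269, 289, 312] 0.63
top [[0.104, -0.972, 0.212, 0.337], [-0.995, -0.103, 0.017, -0.031], [0.006, -0.212, -0.977, 0.981], [0.0, 0.0, 0.0, 1.0]] [[357.0, 0.0, 260.0], [0.0, 357.0, 193.0], [0.0, 0.0, 1.0]]
tub [119, 195, 165, 255] 0.76
tub [144, 193, 164, 206] 0.61
broad_clip [142, 196, 164, 208] 0.76
narrow_clip [324, 195, 385, 258] 0.64
broad_clip_tip [141, 195, 169, 209] 0.54
trivet [322, 198, 382, 258] 0.94
trivet [393, 235, 446, 280] 0.92
trivet [126, 244, 134, 257] 0.52
jar [97, 104, 148, 157] 0.93
caddy [360, 112, 447, 186] 0.94
mug [261, 89, 304, 130] 0.62
{'time': 1.0, 'joint_positions': array([ 1.14144953,  0.33219375, -0.06473686,  1.46007282,  0.02158281,
        1.34986149, -0.0885    ]), 'joint_vel': array([-6.22147150e-04, -1.09534383e-03,  3.21530020e-04,  1.56119310e-03,
       -7.87192060e-05,  7.65336699e-04, -4.84227445e-04]), 'joint_torque': array([ 1.92615458e-03, -6.23052835e+01,  2.57570209e-02, -3.90129161e+01,
       -6.11406681e-02,  3.16018320e-02,  7.90418056e-06]), 'ee_pos': array([ 0.24732765, -0.57403156,  0.22259251]), 'eef_rot': array([9.79387401e-01, 2.01990870e-01, 4.21374291e-05, 7.11200007e-05]), 'ft_force': array([-0.4015597 , -0.00397972, -0.03498932]), 'torque': array([ 0.00691173, -0.01752328,  0.00179505]), 'grip_force': 0.0, 'width': 0.08703865948124122}
```

View pics/scene0.png

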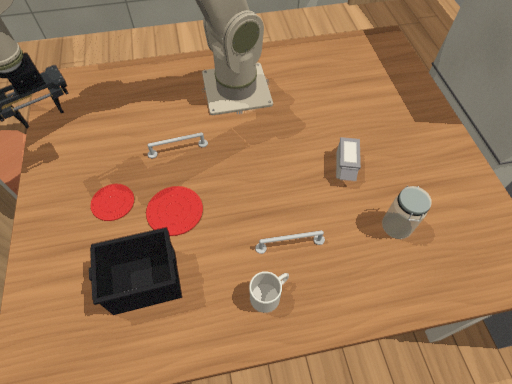

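View pics/top0.png

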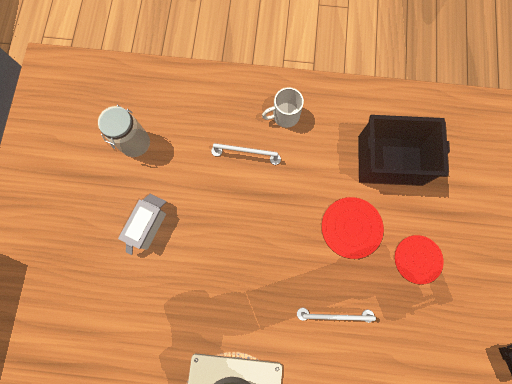

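Both views show: the tub at top (143,224) with its broad clip at upper right and narrow clip at lower left. The wanted bar is at top (246,153) with the mug behind it, and the large trivet is at (352,228). I'll take enlarged crops to measure from.

Run:
```python
from h import *
p=snap('top');im=p['pixels'][:,:,::-1]
a=cv2.resize(im[180:270,100:190],None,fx=6,fy=6,interpolation=2)
cv2.imwrite('pics/c1.png',a)
b=cv2.resize(im[130:180,200:300],None,fx=7,fy=7,interpolation=2)
cv2.imwrite('pics/c2.png',b)
for u in((212,322),(326,342)): pass
hsv=cv2.cvtColor(im,cv2.COLOR_BGR2HSV)
m=((hsv[...,1]>200)&((hsv[...,0]<6)|(hsv[...,0]>174))&(hsv[...,2]>120)).astype(np.uint8)
n,l,s,c=cv2.connectedComponentsWithStats(m)
for i in range(1,n):
    if s[i,4]>300: print(s[i],c[i],ray(p,c[i],.008),[ray(p,(s[i,0],c[i][1]),.008),ray(p,(s[i,0]+s[i,2],c[i][1]),.008)])
```

```text
[ 322  198   61   61 1306] [356.10949464 225.79402757] [ 0.4844 -0.2841  0.008 ] [array([ 0.4747, -0.1912,  0.008 ]), array([ 0.4922, -0.3575,  0.008 ])]
[395 236  48  48 926] [419.09935205 259.89308855] [ 0.4102 -0.457   0.008 ] [array([ 0.4035, -0.3925,  0.008 ]), array([ 0.4169, -0.521 ,  0.008 ])]
```

View pics/c1.png

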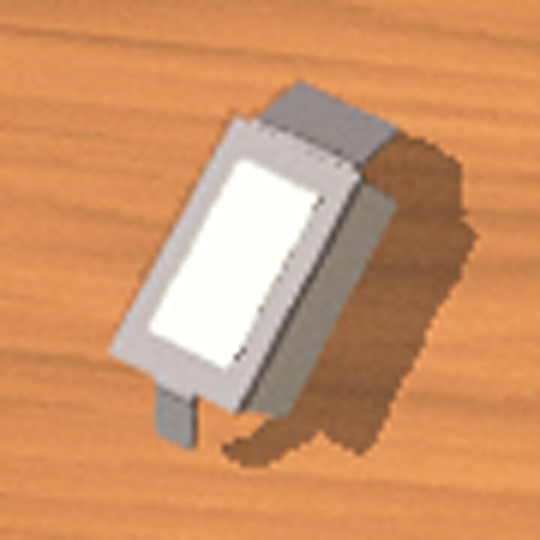

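View pics/c2.png

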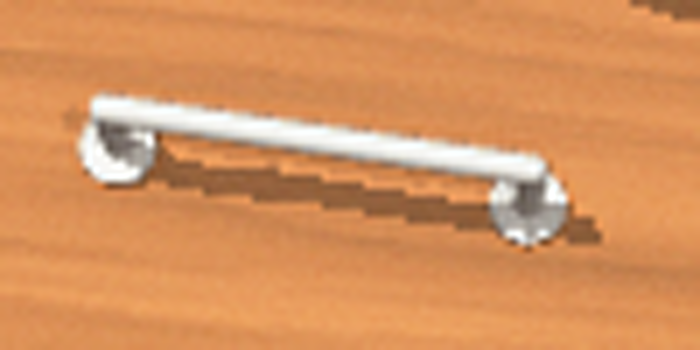

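The crop shows the tub's lid corners at (238,120), (360,172), (238,412) and (110,352). The rod runs from (90,108) to (545,168), with its feet at (117,148) and (528,207), all in crop pixels.

Run:
```python
from h import *
p=snap('top')
C=[ray(p,(100+u/6-.4,180+v/6-.4),.072) for u,v in((238,120),(360,172),(238,412),(110,352))]
C=np.array(C);print(C,C.mean(0)); d=C[0]+C[1]-C[2]-C[3];print('len',np.linalg.norm(d)/2,'wid',np.linalg.norm(C[0]-C[1]),'yaw',np.degrees(np.arctan2(d[1],d[0])))
F=[ray(p,(200+u/7-.4,130+v/7-.4),z) for u,v,z in((117,148,.005),(528,207,.005),(90,108,.048),(545,168,.048))]
print(F,(F[0]+F[1])/2,(F[2]+F[3])/2)
for a,b in((0,1),(2,3)):
    e=F[a]-F[b];print(np.linalg.norm(e),np.degrees(np.arctan2(-e[0],e[1])))
print('triv',ray(p,(352,228),.008))
q=snap('scene')
for X in (C.mean(0),F[0],F[1],ray(p,(352,228),.008)): print(proj(q,X))
hsv=cv2.cvtColor(q['pixels'],cv2.COLOR_RGB2HSV)
m=((hsv[...,1]>200)&((hsv[...,0]<6)|(hsv[...,0]>174))&(hsv[...,2]>120)).astype(np.uint8)
n,l,s,c=cv2.connectedComponentsWithStats(m)
for i in range(1,n):
    if s[i,4]>300: print(s[i],c[i],ray(q,c[i],.008))
for n,pp,uv in(('mug',p,(288,118)),('caddy',p,(403,150)),('jar',p,(133,142))): print(n,ray(pp,uv,0.02))
from scipy.spatial.transform import Rotation as R
print(R.from_quat(sensors.read_state()['eef_rot']).as_matrix().round(3))
```

```text
[[0.484  0.295  0.072 ]
 [0.467  0.239  0.072 ]
 [0.3608 0.2731 0.072 ]
 [0.3799 0.3311 0.072 ]] [0.422925 0.28455  0.072   ]
len 0.11085365352571833 wid 0.058523499553598105 yaw -18.459465629090673
[array([0.6591, 0.1247, 0.005 ]), array([ 0.6517, -0.0452,  0.005 ]), array([0.6601, 0.1306, 0.048 ]), array([ 0.6544, -0.0497,  0.048 ])] [0.6554  0.03975 0.005  ] [0.65725 0.04045 0.048  ]
0.17006107726343497 -2.493943291037081
0.1803900773324298 -1.8107443539691805
triv [ 0.4772 -0.2732  0.008 ]
[349.4 152.3]
[318.5 239. ]
[260.3 247.6]
[174.2 208.7]
mug [ 0.7745 -0.0704  0.02  ]
caddy [ 0.7123 -0.4032  0.02  ]
jar [0.655  0.3605 0.02  ]
[[ 0.918  0.396  0.   ]
 [ 0.396 -0.918 -0.   ]
 [ 0.     0.    -1.   ]]
```

Call:
arm_command:
  steps:
    - {"rot":[0,0,8],"slide":[0.034,0.047,0],"grip":1}
    - {"rot":[0,0,8],"slide":[0.034,0.047,0],"grip":1}
    - {"rot":[0,0,8],"slide":[0.034,0.047,0],"grip":1}
    - {"rot":[0,0,8],"slide":[0.034,0.047,0],"grip":1}
    - {"rot":[0,0,8],"slide":[0.034,0.047,0],"grip":1}
    - {"rot":[0,0,8],"slide":[0.034,0.047,0],"grip":1}
    - {"rot":[0,0,8],"slide":[0.034,0.047,0],"grip":1}
    - {"rot":[0,0,8],"slide":[0.034,0.047,0],"grip":1}

```text
time: 2.15
ee_pos: [0.5202, -0.1965, 0.2229]
eef_rot: [0.722, 0.692, 0.0, 0.0]
ft_force: [0.5, -0.5, -0.9]
width: 0.0863
grip_force: 0.0
```

Call:
arm_command:
  steps:
    - {"rot":[0,0,9],"slide":[-0.012,0.058,0],"grip":1}
    - {"rot":[0,0,9],"slide":[-0.012,0.058,0],"grip":1}
    - {"rot":[0,0,9],"slide":[-0.012,0.058,0],"grip":1}
    - {"rot":[0,0,9],"slide":[-0.012,0.058,0],"grip":1}
    - {"rot":[0,0,9],"slide":[-0.012,0.058,0],"grip":1}
    - {"rot":[0,0,9],"slide":[-0.012,0.058,0],"grip":1}
    - {"rot":[0,0,9],"slide":[-0.012,0.058,0],"grip":1}
    - {"rot":[0,0,9],"slide":[0,0,0],"grip":1}

```text
time: 3.15
ee_pos: [0.4335, 0.2129, 0.2231]
eef_rot: [0.173, 0.985, 0.001, 0.0]
ft_force: [0.3, -1.6, 0.2]
width: 0.0869
grip_force: 0.0
```

Call:
arm_command:
  steps:
    - {"rot":[0,0,1.5],"slide":[-0.005,0.036,0],"grip":1}
    - {"rot":[0,0,0],"slide":[-0.0055,0.0355,0],"grip":1}
    - {"rot":[0,0,0],"slide":[0,0,-0.03],"grip":1}
    - {"rot":[0,0,0],"slide":[0,0,-0.05],"grip":1}
    - {"rot":[0,0,0],"slide":[0,0,-0.04],"grip":1}
    - {"rot":[0,0,0],"slide":[0,0,0],"grip":1}
    - {"rot":[0,0,0],"slide":[0,0,0],"grip":1}
    - {"rot":[0,0,0],"slide":[0,0,0],"grip":1}

```text
time: 4.15
ee_pos: [0.4258, 0.2801, 0.1044]
eef_rot: [0.167, 0.986, 0.001, 0.001]
ft_force: [-0.6, 0.3, -0.1]
width: 0.0866
grip_force: 0.0
```

Run:
```python
from h import *
p=snap('top');im=p['pixels'][:,:,::-1]
q=snap('scene');im2=q['pixels'][:,:,::-1]
a=cv2.resize(im[170:280,80:190],None,fx=3.6,fy=3.6,interpolation=2)
b=cv2.resize(im2[90:200,290:400],None,fx=3.6,fy=3.6,interpolation=2)
cv2.imwrite('pics/g1.png',np.hstack([a,b]))
```

```text
(no output)
```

View pics/g1.png

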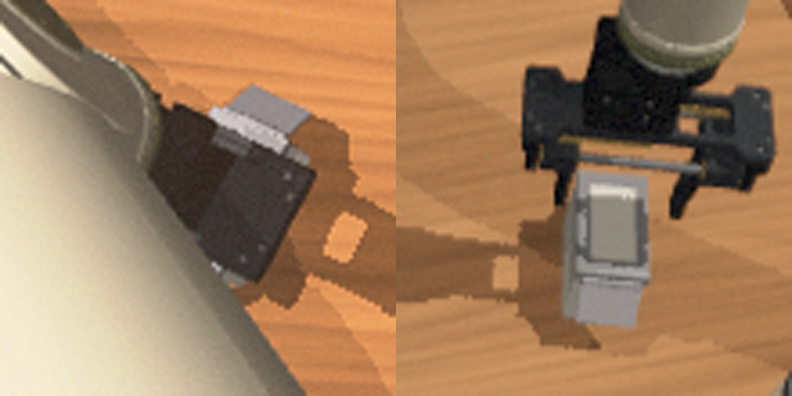

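The gripper straddles the tub (fingers at about (560,190) and (685,200) in the scene half), so I'll go down and grip.

Call:
arm_command:
  steps:
    - {"rot":[0,0,0.7],"slide":[-0.003,0.004,-0.02],"grip":1}
    - {"rot":[0,0,0],"slide":[0,0,-0.03],"grip":1}
    - {"rot":[0,0,0],"slide":[0,0,-0.031],"grip":1}
    - {"rot":[0,0,0],"slide":[0,0,0],"grip":1}
    - {"rot":[0,0,0],"slide":[0,0,0],"grip":0.4}
    - {"rot":[0,0,0],"slide":[0,0,0],"grip":0.4}
    - {"rot":[0,0,0],"slide":[0,0,0],"grip":0.4}
    - {"rot":[0,0,0],"slide":[0,0,0],"grip":0.4}
  newtons: 45

```text
time: 5.25
ee_pos: [0.4224, 0.284, 0.0223]
eef_rot: [0.161, 0.987, 0.001, 0.001]
ft_force: [0.0, 0.4, 3.0]
width: 0.0598
grip_force: 45.0
```

Call:
arm_command:
  steps:
    - {"rot":[0,0,0],"slide":[0,0,0.006],"grip":0.4}
    - {"rot":[0,0,2.2],"slide":[0.012,-0.039,0],"grip":0.4}
    - {"rot":[0,0,3],"slide":[0.02,-0.04,0],"grip":0.4}
    - {"rot":[0,0,3],"slide":[0.02,-0.04,0],"grip":0.4}
    - {"rot":[0,0,3],"slide":[0.02,-0.04,0],"grip":0.4}
    - {"rot":[0,0,3],"slide":[0.02,-0.04,0],"grip":0.4}
    - {"rot":[0,0,2],"slide":[0.016,-0.04,0],"grip":0.4}
    - {"rot":[0,0,0],"slide":[0,0,0],"grip":0.4}

```text
time: 6.25
ee_pos: [0.5303, 0.0399, 0.0271]
eef_rot: [0.023, 1.0, -0.001, -0.001]
ft_force: [-0.4, 1.3, -4.4]
width: 0.0598
grip_force: 45.0
```

Run:
```python
from h import *
p=snap('top');im=p['pixels'][:,:,::-1]
q=snap('scene');im2=q['pixels'][:,:,::-1]
a=cv2.resize(im[120:250,190:320],None,fx=3,fy=3,interpolation=2)
b=cv2.resize(im2[140:270,230:360],None,fx=3,fy=3,interpolation=2)
cv2.imwrite('pics/g2.png',np.hstack([a,b]))
s=sensors.read_state();print(s['ee_pos'],s['eef_rot'],s['joint_positions'],s['ft_force'])
```

```text
[0.52925363 0.04433203 0.02733933] [ 2.06046941e-02  9.99787519e-01  1.73151219e-04 -5.77241100e-04] [ 0.53817019  0.46755182 -0.83629529  1.87320195  0.41251438  0.98422319
  1.05012206] [-1.02444117  0.88629632 -4.15924527]
```

View pics/g2.png

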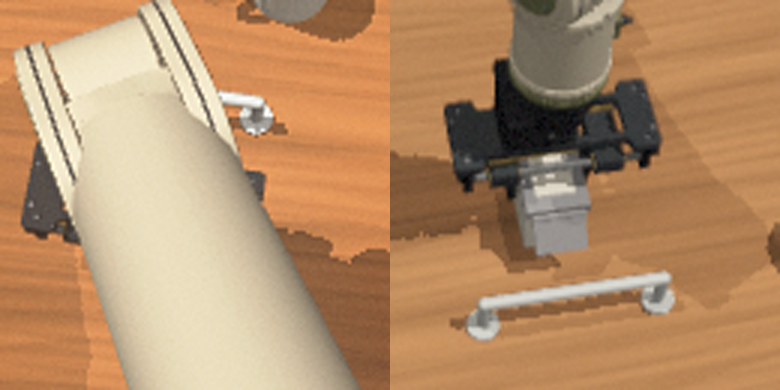

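The tub is held with the broad clip facing the rod (rod at about (575,290) in the scene half). I'll advance slowly.

Call:
arm_command:
  steps:
    - {"rot":[0,0,0],"slide":[0.02,-0.001,0],"grip":0.4}
    - {"rot":[0,0,0],"slide":[0.015,0,0],"grip":0.4}
    - {"rot":[0,0,0],"slide":[0.01,0,0],"grip":0.4}
    - {"rot":[0,0,0],"slide":[0.006,0,0],"grip":0.4}
    - {"rot":[0,0,0],"slide":[0.006,0,0],"grip":0.4}
    - {"rot":[0,0,0],"slide":[0.004,0,0],"grip":0.4}
    - {"rot":[0,0,0],"slide":[0,0,0],"grip":0.4}
    - {"rot":[0,0,0],"slide":[0,0,0],"grip":0.4}

```text
time: 7.35
ee_pos: [0.591, 0.0434, 0.0277]
eef_rot: [0.02, 1.0, 0.0, 0.0]
ft_force: [-0.4, 0.3, -4.6]
width: 0.0596
grip_force: 45.0
```

Call:
arm_command:
  steps:
    - {"rot":[0,0,0],"slide":[0.002,0,0],"grip":0.4}
    - {"rot":[0,0,0],"slide":[0.001,0,0],"grip":0.4}
    - {"rot":[0,0,0],"slide":[0.001,0,0],"grip":0.4}
    - {"rot":[0,0,0],"slide":[0.001,0,0],"grip":0.4}
    - {"rot":[0,0,0],"slide":[0,0,0],"grip":0.4}
    - {"rot":[0,0,0],"slide":[0,0,0],"grip":0.4}
    - {"rot":[0,0,0],"slide":[0,0,0],"grip":0.4}
    - {"rot":[0,0,0],"slide":[0,0,0],"grip":0.4}

```text
time: 8.35
ee_pos: [0.5922, 0.0434, 0.0271]
eef_rot: [0.02, 1.0, -0.001, -0.004]
ft_force: [-20.7, -1.6, 9.3]
width: 0.0598
grip_force: 45.0
```

Contact is firm at -20.7 N and the stop is at the expected distance. I'll back off and turn the tub round.

Call:
arm_command:
  steps:
    - {"rot":[0,0,0],"slide":[-0.02,0,0.002],"grip":0.4}
    - {"rot":[0,0,0],"slide":[-0.04,0,0],"grip":0.4}
    - {"rot":[0,0,-8],"slide":[-0.04,0,0],"grip":0.4}
    - {"rot":[0,0,-9],"slide":[-0.015,0,0],"grip":0.4}
    - {"rot":[0,0,-10],"slide":[0,0,0],"grip":0.4}
    - {"rot":[0,0,-10],"slide":[0,0,0],"grip":0.4}
    - {"rot":[0,0,-10],"slide":[0,0,0],"grip":0.4}
    - {"rot":[0,0,-10],"slide":[0,0,0],"grip":0.4}

```text
time: 9.35
ee_pos: [0.4811, 0.0435, 0.0298]
eef_rot: [0.497, 0.868, 0.0, 0.0]
ft_force: [0.4, 0.1, -4.5]
width: 0.0596
grip_force: 45.0
```

Call:
arm_command:
  steps:
    - {"rot":[0,0,-10],"slide":[0,0,0],"grip":0.4}
    - {"rot":[0,0,-10],"slide":[0,0,0],"grip":0.4}
    - {"rot":[0,0,-10],"slide":[0,0,0],"grip":0.4}
    - {"rot":[0,0,-10],"slide":[0,0,0],"grip":0.4}
    - {"rot":[0,0,-10],"slide":[0,0,0],"grip":0.4}
    - {"rot":[0,0,-10],"slide":[0,0,0],"grip":0.4}
    - {"rot":[0,0,-10],"slide":[0,0,0],"grip":0.4}
    - {"rot":[0,0,-10],"slide":[0,0,0],"grip":0.4}

```text
time: 10.35
ee_pos: [0.4811, 0.0437, 0.0298]
eef_rot: [0.938, 0.345, 0.0, 0.0]
ft_force: [0.7, -0.2, -4.2]
width: 0.0598
grip_force: 45.0
```

Call:
arm_command:
  steps:
    - {"rot":[0,0,-10],"slide":[0,0,0],"grip":0.4}
    - {"rot":[0,0,-10],"slide":[0,0,0],"grip":0.4}
    - {"rot":[0,0,-10],"slide":[0,0,0],"grip":0.4}
    - {"rot":[0,0,-10],"slide":[0,0,0],"grip":0.4}
    - {"rot":[0,0,-2],"slide":[0.02,0,-0.002],"grip":0.4}
    - {"rot":[0,0,0],"slide":[0.03,0,0],"grip":0.4}
    - {"rot":[0,0,0],"slide":[0,0,0],"grip":0.4}
    - {"rot":[0,0,0],"slide":[0,0,0],"grip":0.4}

```text
time: 11.35
ee_pos: [0.5303, 0.0437, 0.0274]
eef_rot: [1.0, -0.011, -0.0, 0.0]
ft_force: [-0.1, -0.8, -3.8]
width: 0.06
grip_force: 45.0
```

Run:
```python
from h import *
q=snap('scene');im2=q['pixels'][:,:,::-1]
cv2.imwrite('pics/g3.png',cv2.resize(im2[140:270,230:360],None,fx=4,fy=4,interpolation=2))
```

```text
(no output)
```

View pics/g3.png

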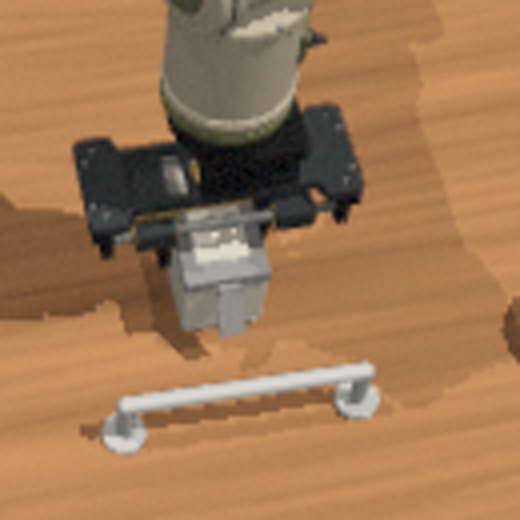

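The narrow clip (230,310) is open and faces the rod, so I'll push it.

Call:
arm_command:
  steps:
    - {"rot":[0,0,-1],"slide":[0.02,0,0],"grip":0.4}
    - {"rot":[0,0,0],"slide":[0.015,0,0],"grip":0.4}
    - {"rot":[0,0,0],"slide":[0.01,0,0],"grip":0.4}
    - {"rot":[0,0,0],"slide":[0.006,0,0],"grip":0.4}
    - {"rot":[0,0,0],"slide":[0.006,0,0],"grip":0.4}
    - {"rot":[0,0,0],"slide":[0.003,0,0],"grip":0.4}
    - {"rot":[0,0,0],"slide":[0.002,0,0],"grip":0.4}
    - {"rot":[0,0,0],"slide":[0,0,0],"grip":0.4}

```text
time: 12.4
ee_pos: [0.5916, 0.0435, 0.0273]
eef_rot: [1.0, -0.02, -0.001, 0.0]
ft_force: [-6.7, -0.2, -0.6]
width: 0.0603
grip_force: 45.0
```

Call:
arm_command:
  steps:
    - {"rot":[0,0,0],"slide":[0.001,0,0],"grip":0.4}
    - {"rot":[0,0,0],"slide":[0.001,0,0],"grip":0.4}
    - {"rot":[0,0,0],"slide":[0.001,0,0],"grip":0.4}
    - {"rot":[0,0,0],"slide":[0,0,0],"grip":0.4}
    - {"rot":[0,0,0],"slide":[0,0,0],"grip":0.4}
    - {"rot":[0,0,0],"slide":[0,0,0],"grip":0.4}
    - {"rot":[0,0,0],"slide":[0,0,0],"grip":0.4}
    - {"rot":[0,0,0],"slide":[0,0,0],"grip":0.4}

```text
time: 13.4
ee_pos: [0.5919, 0.0435, 0.027]
eef_rot: [1.0, -0.02, -0.004, 0.001]
ft_force: [-22.2, -0.4, 9.3]
width: 0.0595
grip_force: 45.0
```

Both pushes hit a solid stop (-22 N). I'll carry the tub to the trivet.

Call:
arm_command:
  steps:
    - {"rot":[0,0,0],"slide":[-0.025,0,0.002],"grip":0.4}
    - {"rot":[0,0,0],"slide":[-0.04,0,0.01],"grip":0.4}
    - {"rot":[0,0,0],"slide":[-0.03,-0.03,0.02],"grip":0.4}
    - {"rot":[0,0,0],"slide":[-0.02,-0.05,0],"grip":0.4}
    - {"rot":[0,0,0],"slide":[0,-0.06,0],"grip":0.4}
    - {"rot":[0,0,0],"slide":[0,-0.06,0],"grip":0.4}
    - {"rot":[0,0,0],"slide":[0,-0.06,0],"grip":0.4}
    - {"rot":[0,0,0],"slide":[0,-0.03,0],"grip":0.4}

```text
time: 14.4
ee_pos: [0.4803, -0.2507, 0.0599]
eef_rot: [1.0, -0.022, 0.001, 0.001]
ft_force: [-0.0, 1.1, -4.9]
width: 0.0599
grip_force: 45.0
```

Call:
arm_command:
  steps:
    - {"rot":[0,0,0],"slide":[0,-0.027,0],"grip":0.4}
    - {"rot":[0,0,0],"slide":[0,0,0],"grip":0.4}
    - {"rot":[0,0,0],"slide":[0,0,0],"grip":0.4}
    - {"rot":[0,0,0],"slide":[0,0,0],"grip":0.4}
    - {"rot":[0,0,0],"slide":[0,0,0],"grip":0.4}
    - {"rot":[0,0,0],"slide":[0,0,0],"grip":0.4}
    - {"rot":[0,0,0],"slide":[0,0,0],"grip":0.4}
    - {"rot":[0,0,0],"slide":[0,0,0],"grip":0.4}

```text
time: 15.4
ee_pos: [0.4808, -0.2735, 0.0596]
eef_rot: [1.0, -0.02, 0.0, 0.0]
ft_force: [0.2, -0.1, -3.9]
width: 0.0596
grip_force: 45.0
```

Run:
```python
from h import *
q=snap('scene');im2=q['pixels'][:,:,::-1]
cv2.imwrite('pics/g4.png',cv2.resize(im2[120:250,80:240],None,fx=4,fy=4,interpolation=2))
```

```text
(no output)
```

View pics/g4.png

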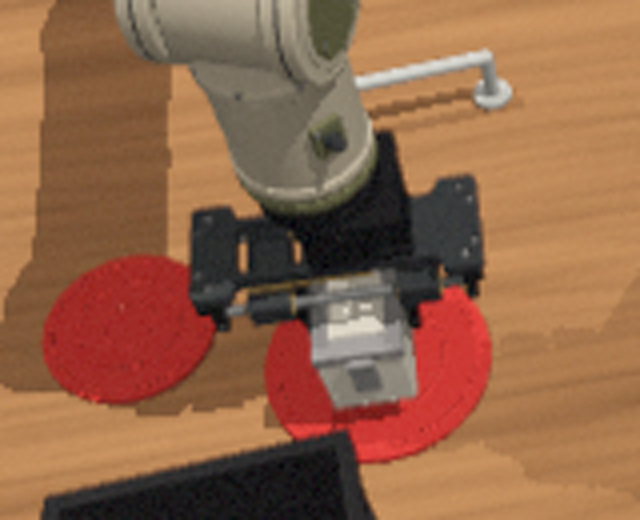

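The narrow clip (370,375) is flat and the tub is over the trivet. I'll lower it.

Call:
arm_command:
  steps:
    - {"rot":[0,0,0],"slide":[-0.003,0,-0.015],"grip":0.4}
    - {"rot":[0,0,0],"slide":[0,0,-0.008],"grip":0.4}
    - {"rot":[0,0,0],"slide":[0,0,-0.003],"grip":0.4}
    - {"rot":[0,0,0],"slide":[0,0,-0.002],"grip":0.4}
    - {"rot":[0,0,0],"slide":[0,0,-0.001],"grip":0.4}
    - {"rot":[0,0,0],"slide":[0,0,0],"grip":0.4}
    - {"rot":[0,0,0],"slide":[0,0,0],"grip":0.4}
    - {"rot":[0,0,0],"slide":[0,0,0],"grip":0.4}

```text
time: 16.45
ee_pos: [0.4779, -0.2736, 0.0307]
eef_rot: [1.0, -0.02, 0.0, 0.0]
ft_force: [0.8, 0.2, -4.7]
width: 0.06
grip_force: 45.0
```

Call:
arm_command:
  steps:
    - {"rot":[0,0,0],"slide":[0,0,-0.0005],"grip":0.4}
    - {"rot":[0,0,0],"slide":[0,0,-0.0005],"grip":0.4}
    - {"rot":[0,0,0],"slide":[0,0,0],"grip":0.4}
    - {"rot":[0,0,0],"slide":[0,0,0],"grip":0.4}
    - {"rot":[0,0,0],"slide":[0,0,0],"grip":0.4}
    - {"rot":[0,0,0],"slide":[0,0,0],"grip":0.4}
    - {"rot":[0,0,0],"slide":[0,0,0],"grip":0.4}
    - {"rot":[0,0,0],"slide":[0,0,0],"grip":0.4}

```text
time: 17.45
ee_pos: [0.478, -0.2736, 0.0303]
eef_rot: [1.0, -0.02, 0.0, 0.0]
ft_force: [-2.0, 1.3, 5.4]
width: 0.0596
grip_force: 45.0
```

It's on the trivet, so I'll release and rise.

Call:
arm_command:
  steps:
    - {"rot":[0,0,0],"slide":[0,0,0],"grip":1}
    - {"rot":[0,0,0],"slide":[0,0,0],"grip":1}
    - {"rot":[0,0,0],"slide":[0,0,0],"grip":1}
    - {"rot":[0,0,0],"slide":[0,0,0],"grip":1}
    - {"rot":[0,0,0],"slide":[0,0,0.02],"grip":1}
    - {"rot":[0,0,0],"slide":[0,0,0.04],"grip":1}
    - {"rot":[0,0,0],"slide":[0,0,0.05],"grip":1}
    - {"rot":[0,0,0],"slide":[0,0,0.05],"grip":1}

```text
time: 18.45
ee_pos: [0.4776, -0.2734, 0.1911]
eef_rot: [1.0, -0.02, -0.0, 0.0]
ft_force: [0.7, -0.9, 0.2]
width: 0.0872
grip_force: 0.0
```

Call:
arm_command:
  steps:
    - {"rot":[0,0,0],"slide":[0,0.05,0],"grip":1}
    - {"rot":[0,0,0],"slide":[0,0.06,0],"grip":1}
    - {"rot":[0,0,0],"slide":[0,0.06,0],"grip":1}
    - {"rot":[0,0,0],"slide":[0,0.06,0],"grip":1}
    - {"rot":[0,0,0],"slide":[0,0.06,0],"grip":1}
    - {"rot":[0,0,0],"slide":[0,0.05,0],"grip":1}
    - {"rot":[0,0,0],"slide":[0,0,0],"grip":1}
    - {"rot":[0,0,0],"slide":[0,0,0],"grip":1}

```text
time: 19.45
ee_pos: [0.4779, 0.0657, 0.1895]
eef_rot: [1.0, -0.02, -0.0, 0.0]
ft_force: [0.0, -0.5, 0.4]
width: 0.0867
grip_force: 0.0
```

Run:
```python
from h import *
p=snap('top');im=p['pixels'][:,:,::-1]
q=snap('scene');im2=q['pixels'][:,:,::-1]
a=cv2.resize(im[180:280,300:400],None,fx=4,fy=4,interpolation=2)
b=cv2.resize(im2[150:250,125:225],None,fx=4,fy=4,interpolation=2)
cv2.imwrite('pics/g5.png',np.hstack([a,b]))
```

```text
(no output)
```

View pics/g5.png

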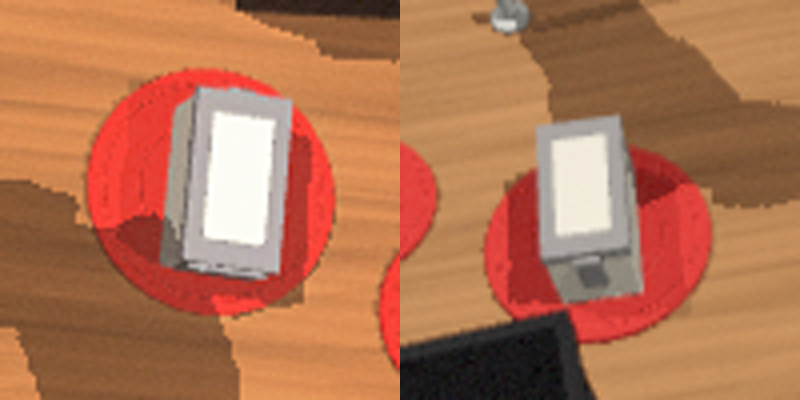

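The tub stands on the trivet with both clips flat. The lid centre is at top-crop (237,183) and the trivet centre at (211,192).

Run:
```python
from h import *
p=snap('top')
a=ray(p,(300+237/4-.4,180+183/4-.4),.08);b=ray(p,(300+211/4-.4,180+192/4-.4),.007)
print(a,b); d=np.linalg.norm((a-b)[:2]);print(d)
if d<.015: print(order.close_job())
```

```text
[ 0.4754 -0.2722  0.08  ] [ 0.4786 -0.2744  0.007 ]
0.003883297567789538
the job is handed in; nothing more can be done
None
```

Both clips were pushed shut against the bar, broad then narrow, and the tub stands upright and released about 4 mm from the trivet's centre; the job was handed in at about 20 s, with no verdict returned.

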